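# Pack out a holding jig and lock the blank with its cam lever

## Task

Clamp the wooden blank in the holding jig. One packer is already in the gap in front of it: with the cam lever still open, add packers from the rack beside it, upright and right down on the base, until no further one will go in, then swing the cam lever over until the cam bites and holds pack and blank tight against the fence. Spare packers stay in the rack, and the other things on the bench stay where they are.

Things in the scene. Friction and masses are not known exactly. Their poses are not given: they have to be found in the camera images.
- jig: holding jig, fixed: plywood base 280 x 180 x 18 mm; origin under its centre; +x points to the fence, a 25 mm bar across the far end, inner face at x = +115 mm, top 63 mm high. Packers stand on the base (18 mm up), along jig y, between blank and cheeks and between two low side rails (14 mm high, 150 mm apart: 5 mm to spare at each end of a packer)
- cam_block: cam block, bolted to the jig base at a place that differs from job to job; origin on the base board's top (18 mm over the bench), on the cam's pivot axis; axes parallel to the jig's. Carries two upright cheeks (42 mm high, 56 to 73 mm either side of the middle) and between them the wooden cam with its lever
- cheek_face (a point): middle of the plane of the two cheeks' faces that look at the blank, 21 mm above the base board; 52 mm from the pivot along jig x. The gap to be packed runs from this plane to the near face of the blank (once the blank is against the fence)
- cam_pivot (a point): a point on the vertical pivot axis of the cam lever, at the height of point lever_handle
- lever_handle (a point): centre of the upright turned handle (25 mm diameter, 53 mm high) on the end of the cam lever, 120 mm from the pivot; 76 mm above the bench, handle top about 104 mm
- cam_lever (a joint): angle of the cam lever: 0 = open, lever pointing to jig +y, cam 2 mm behind the cheek plane; grows anticlockwise from above as the handle swings towards jig -x, stop at 1.25. The cam is an eccentric disc, radius 50 mm: at angle a it stands 22*sin(a) - 2 mm beyond the cheek plane, so it takes up at most about 18 mm of leftover gap. Stiff hinge (0.25 N m); stays where left
- blank_mid (a point): centre of the loose squared wooden blank, 60 (jig x) x 120 (jig y) x 42 mm, crossed pencil lines on top, standing on the jig base against the fence or within 1 mm of it
- rack: fixed wooden dowel rack for the packers, base 176 x 140 x 12 mm, origin at the centre of its underside (13 mm above the bench); its four slots run along its x axis and lie at y = -42, -14, 14, 42 mm (the last starts empty). The dowels between the slots end 51 mm above the origin, below the packers' tops
- packer1_mid (a point): centre of a loose plywood packer which starts in the gap, within 1 mm of the blank: plate 140 (its x) x 15 (its y) x 50 mm on its long edge, with a 26 mm wide tab on top, 80 mm high in all; this point is 40 mm over the lower edge. The tab is 54 mm towards its -x end; the four tabs are stepped and keep clear of one another if all packers face the same way. Edges rounded 3 mm
- packer1_tab (a point): grip centre of that packer's tab, 65 mm over the lower edge; grip it across the 15 mm thickness; the tab's top is 15 mm higher and the plate's shoulder 15 mm lower
- packer2_mid (a point): centre of a loose plywood packer which starts in the rack: plate 140 (its x) x 15 (its y) x 50 mm on its long edge, with a 26 mm wide tab on top, 80 mm high in all; this point is 40 mm over the lower edge. The tab is 18 mm towards its -x end; the four tabs are stepped and keep clear of one another if all packers face the same way. Edges rounded 3 mm
- packer2_tab (a point): grip centre of that packer's tab, 65 mm over the lower edge; grip it across the 15 mm thickness; the tab's top is 15 mm higher and the plate's shoulder 15 mm lower
- packer3_mid (a point): centre of a loose plywood packer which starts in the rack: plate 140 (its x) x 15 (its y) x 50 mm on its long edge, with a 26 mm wide tab on top, 80 mm high in all; this point is 40 mm over the lower edge. The tab is 18 mm towards its +x end; the four tabs are stepped and keep clear of one another if all packers face the same way. Edges rounded 3 mm
- packer3_tab (a point): grip centre of that packer's tab, 65 mm over the lower edge; grip it across the 15 mm thickness; the tab's top is 15 mm higher and the plate's shoulder 15 mm lower
- packer4_mid (a point): centre of a loose plywood packer which starts in the rack: plate 140 (its x) x 15 (its y) x 50 mm on its long edge, with a 26 mm wide tab on top, 80 mm high in all; this point is 40 mm over the lower edge. The tab is 54 mm towards its +x end; the four tabs are stepped and keep clear of one another if all packers face the same way. Edges rounded 3 mm
- packer4_tab (a point): grip centre of that packer's tab, 65 mm over the lower edge; grip it across the 15 mm thickness; the tab's top is 15 mm higher and the plate's shoulder 15 mm lower
- bud_vase: turned dark wood bud vase, 60 x 60 x 116 mm, standing among the work between rack and jig; origin under its foot; a bystander
- sanding_block: sanding block, 123 x 102 x 31 mm, near the front edge of the bench; origin at its underside; a bystander
- caliper: curved caliper lying flat at the front right, 101 x 99 x 9 mm; origin at its underside; a bystander

How it is judged:
By the outcome, as a careful person would: the job done as asked, in the order asked, and still so for the second after the job is handed in, with the robot touching nothing.
It also fails if it takes over 67 s, if anything falls off the work surface, if the arm or the gripper's body presses on something with over 40 N, if the wrist force passes 120 N, or if a joint passes its speed limit or range.

## Robot

A 6-joint arm with a two-finger parallel gripper is mounted at the origin on a cart in front of the work surface, level with it; the furniture and walls round the work are solid. World frame = base frame: x ahead of the robot, y to its left, z up, the work surface at z = 0. Lengths are in mm, angles in degrees, forces in N, time in s.
With the tool pointing down it reaches from about 300 to 850 mm from the base axis. Payload 4.2 kg.
Tool frame: the origin (TCP) lies midway between the tips of the shut fingers; the grasp point (between the pads) lies 19 mm behind it (env.hold_point_z is the z of the grasp point in the tool frame, in mm); z points along the fingers, y is the direction in which the jaws open and shut (so a half turn about z gives the same grasp; the last joint's range is limited). The gripper opens to 91 mm and grips with 3 to 60 N. Pads are 32 mm wide; open, the fingers measure 118 mm over their backs; the gripper's body (76 mm by 178 mm) begins 60 mm behind the grasp point.
Start: joints at [-1.146, 18.312, 89.639, -0, 72.044, -1.146], TCP at [575.016, 0, 213.976] pointing down, gripper open.
Joint ranges: [-177.97, 177.97], [-48.28, 115.42], [12.27, 149.76], [-77.06, 257.06], [2.81, 150.46], [-146.56, 146.56]. Speed limits (degrees/s): [147.25, 147.25, 180, 180, 180, 180].

## Interface

Orientations are given as [roll, pitch, yaw] about the fixed x, y, z axes, in that order (R = Rz(yaw) Ry(pitch) Rx(roll)).
In Python, from workcell import env, grab_frame, camera_params, spotter gives the robot as it stands. The module is installed in compiled form; this text tells all that it offers.
- The arm moves only by the shell command python3 -m jog 'ROWS' [FORCE]. ROWS is text: rows parted by semicolons, each of 7 numbers parted by spaces: the turn, a rotation vector about the world's x, y, z in units of 5 degrees (1.0 is 5 degrees), then the shift along the world's x, y, z in units of 25 mm (1.0 is 25 mm), then the opening, from 0 (shut) to 1 (fully open). A call has 1 to 5 rows; each row is the pose to reach, as a shift and turn from the pose commanded when the call began; what a row does not reach only later rows make up. A row lasts 1/8 s, in which the tool goes at most 62.5 mm and 10.7 degrees, less where a joint would pass 70% of its speed; a pose out of reach is approached as far as the arm can. A call with a gripper value outside its range is refused whole. The fingers move at their own pace and stop on an object; FORCE is the grip in N (left out, the last holds). Time passes only in rows, so rows that repeat a pose let the fingers close. It gives the time, the measured TCP pose, the force and the opening at its end, in the units of the state.
- env.state(): the state, without advancing time (a new reading comes with each control period).
- grab_frame(name): name is "scene" or "side" or "wrist"; returns the picture (420x560x3 uint8, red, green, blue); there is no depth.
- camera_params(name): a dict with "K" (3x3 intrinsics, pixels), "rvec" (rotation vector, rad) and "tvec" (3), from world to camera coordinates, as OpenCV has them. Camera axes: x right, y down, z forward; pixel columns grow to the right and rows downward; lengths in mm; the calibration is good to about 2 mm. The wrist camera is an equidistant fisheye: a pixel r from the principal point sees the ray r / f radians off the axis. A picture is of the moment at which its call begins: read the wrist's pose just before it. camera_params takes no time and is no camera call; for the wrist camera it gives the pose at the moment of the call.
- env.job_done(): hands the job in, once; it reports no verdict.
Trained networks look in the newest picture that a camera, given by its name, has taken for a name from the list of things; names that differ only in an ending like _2 or _b are one class to them, and where a whole thing is asked for, a point or a joint stands for the part that bears it (a point fixed in the world has none). Each returns a list of dicts, best first, with "conf" (0 to 1); they miss things now and then, are a little off and sometimes report something else, mostly with a low value. They report only what shows in the picture. A call takes as long as a camera call.
- spotter.look_for(query, camera): "box" ([left, top, width, height] in pixels, round what is visible of it).
- spotter.trace(query, camera): "region" (420x560 bool, what is visible of it) and "box" ([left, top, width, height] in pixels, round what is visible of it).
The state is a dict: "time_s": time; "qpos": joint angles; "qvel": joint speeds; "effort": joint torques, N m; "ee_pos": TCP position; "ee_rot": TCP orientation; "force": force on the tool from outside, world axes, zero at the start; "torque": the same for the moment, N m; "gripper_width": finger opening in mm.
Only numpy, scipy, OpenCV 4.12 (cv2) and the standard library are available. Lean on these libraries where they do the work, as an engineer would, in place of code of your own. Each camera call takes 0.05 s, during which the arm holds its last target. There are 200 camera calls.

## Working session

There is one attempt and no reset: what is moved stays moved. The work goes in short steps, Python scripts to look and compute and a shell command to move; the robot and the scene stay as the last step left them, time stands still between calls to the robot, and variables do not carry over. Pictures are saved under pics/ and viewed, about 8 in all and at most 12, crops included, and the job is handed in when it is done.

```bash
mkdir -p pics
cat > h.py <<'E'
import numpy as np, cv2
from workcell import env, grab_frame, camera_params, spotter
def snap(c, fn=None):
    im=grab_frame(c)
    if fn: cv2.imwrite('pics/'+fn, im[:,:,::-1])
    return im
def ray(c,px,p=None):
    p=p or camera_params(c); K=np.array(p['K'],float); R=cv2.Rodrigues(np.array(p['rvec'],float))[0]; t=np.array(p['tvec'],float).ravel()
    x=(px[0]-K[0,2])/K[0,0]; y=(px[1]-K[1,2])/K[1,1]
    if c=='wrist':
        r=np.hypot(x,y); s=np.sin(r)/r if r>1e-9 else 1; d=np.array([x*s,y*s,np.cos(r)])
    else: d=np.array([x,y,1.])
    return -R.T@t, R.T@d
def atz(c,px,z,p=None):
    o,d=ray(c,px,p); return o+d*(z-o[2])/d[2]
def proj(c,X,p=None):
    p=p or camera_params(c); K=np.array(p['K'],float); R=cv2.Rodrigues(np.array(p['rvec'],float))[0]; t=np.array(p['tvec'],float).ravel()
    v=R@np.array(X,float)+t
    if c=='wrist':
        th=np.arctan2(np.hypot(v[0],v[1]),v[2]); n=np.hypot(v[0],v[1])+1e-12; u=v[:2]/n*th
    else: u=v[:2]/v[2]
    return np.array([K[0,0]*u[0]+K[0,2],K[1,1]*u[1]+K[1,2]])
E
python3 - <<'E'
from h import *
np.set_printoptions(precision=1,suppress=True)
ims=[]
for c in ['scene','side','wrist']:
    ims.append(snap(c,c+'0.png'))
    o,d=ray(c,(280,210)); print(c,o,d, np.array(camera_params(c)['K']).ravel())
    for q in ['jig','rack','cam_block','lever_handle','blank_mid','packer1_mid','packer1_tab','packer2_tab','packer3_tab','packer4_tab','bud_vase']:
        r=spotter.look_for(q,c)
        print(c,q,[(np.round(a['box']).tolist(),round(a['conf'],2)) for a in r[:3]])
cv2.imwrite('pics/all0.png',cv2.resize(np.vstack([np.hstack(ims[:2]),]),(800,300))[:,:,::-1])
print(env.state()['time_s'])
E
```

```text
scene [ -91.  -631.   691.3] [ 0.6  0.6 -0.6] [464.6   0.  280.4   0.  464.6 212.4   0.    0.    1. ]
scene jig [([309.0, 215.0, 146.0, 113.0], 0.87)]
scene rack [([155.0, 169.0, 84.0, 49.0], 0.7)]
scene cam_block [([318.0, 221.0, 98.0, 87.0], 0.58)]
scene lever_handle [([320.0, 222.0, 88.0, 74.0], 0.9)]
scene blank_mid [([386.0, 226.0, 53.0, 39.0], 0.56)]
scene packer1_mid [([370.0, 220.0, 59.0, 54.0], 0.62)]
scene packer1_tab [([371.0, 218.0, 60.0, 55.0], 0.63), ([185.0, 166.0, 45.0, 42.0], 0.21)]
scene packer2_tab [([318.0, 223.0, 89.0, 73.0], 0.74), ([170.0, 164.0, 45.0, 36.0], 0.56), ([319.0, 222.0, 97.0, 88.0], 0.48)]
scene packer3_tab [([180.0, 164.0, 36.0, 36.0], 0.87)]
scene packer4_tab [([183.0, 165.0, 43.0, 45.0], 0.89), ([311.0, 212.0, 145.0, 115.0], 0.35)]
scene bud_vase [([262.0, 157.0, 17.0, 38.0], 0.96)]
side [101.6 938.5 553.1] [ 0.4 -0.8 -0.4] [388.6   0.  277.2   0.  388.6 206.9   0.    0.    1. ]
side jig [([237.0, 164.0, 92.0, 46.0], 0.86), ([206.0, 250.0, 54.0, 38.0], 0.72)]
side rack [([187.0, 260.0, 96.0, 49.0], 0.75)]
side cam_block [([212.0, 239.0, 54.0, 42.
[... 467 characters left out ...]
cker3_tab [([208.0, 238.0, 58.0, 43.0], 0.66)]
side packer4_tab [([219.0, 233.0, 50.0, 42.0], 0.96)]
side bud_vase [([200.0, 204.0, 20.0, 46.0], 0.92)]
wrist [573.9  76.8 384.2] [ 0.  -0.3 -1. ] [325.2   0.  278.6   0.  325.2 209.3   0.    0.    1. ]
wrist jig [([197.0, 307.0, 190.0, 97.0], 0.57)]
wrist rack []
wrist cam_block []
wrist lever_handle [([237.0, 267.0, 40.0, 82.0], 0.63)]
wrist blank_mid [([345.0, 314.0, 29.0, 23.0], 0.63)]
wrist packer1_mid [([332.0, 312.0, 15.0, 23.0], 0.88), ([67.0, 63.0, 82.0, 61.0], 0.2)]
wrist packer1_tab [([327.0, 310.0, 23.0, 26.0], 0.69)]
wrist packer2_tab []
wrist packer3_tab []
wrist packer4_tab []
wrist bud_vase [([320.0, 2.0, 65.0, 53.0], 0.79)]
1.8
```

Run:
```python
import cv2,numpy as np
s=cv2.imread('pics/scene0.png');d=cv2.imread('pics/side0.png');w=cv2.imread('pics/wrist0.png')
a=cv2.resize(s[140:340,150:470],(800,500),interpolation=cv2.INTER_CUBIC)
cv2.imwrite('pics/v1.png',a)
b=cv2.resize(d[150:320,170:350],(400,378),interpolation=cv2.INTER_CUBIC)
c=cv2.resize(w,(400,300)); c=np.vstack([c,np.zeros((78,400,3),np.uint8)])
cv2.imwrite('pics/v2.png',np.hstack([b,c]))
```

```text
(no output)
```

View pics/v1.png

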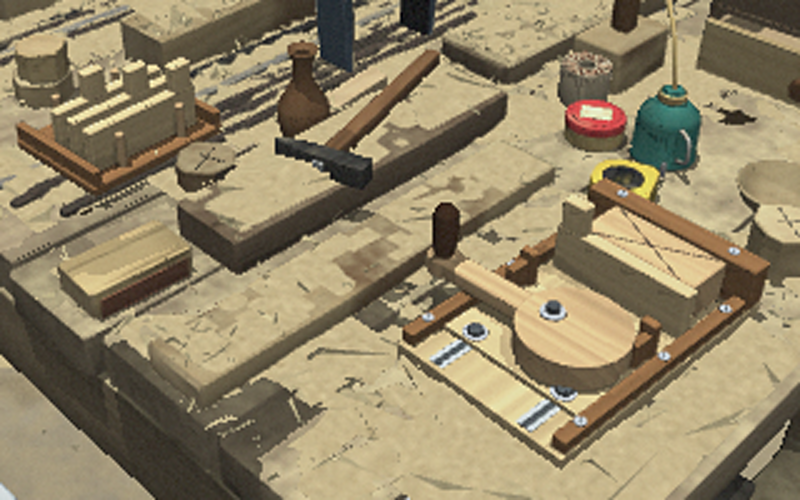

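View pics/v2.png

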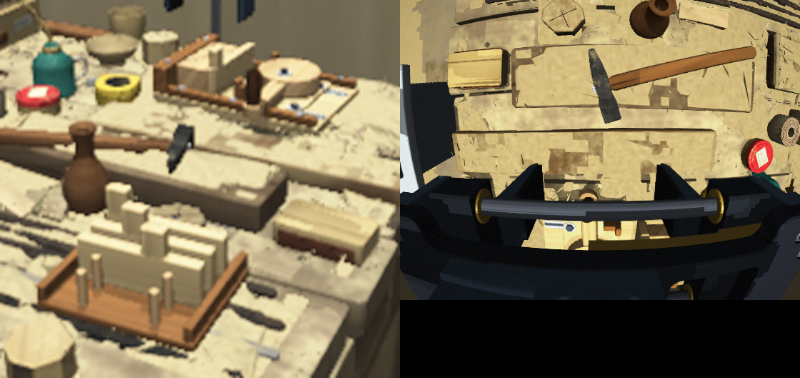

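Run:
```python
from h import *
np.set_printoptions(precision=1,suppress=True)
print(env.state()['ee_rot'],env.state()['ee_pos'])
f=lambda x,y:(x/2.5+150,y/2.5+140)
for n,p,z in [('jig -x+y top',(400,347),18),('jig -x-y top',(563,463),18),('fence end +y top',(597,182),63),('fence end -y top',(768,265),63),('handle top',(446,208),104),('pivot bolt',(553,308),60),
 ('rack left',(18,125),25),('rack near',(97,188),25),('rack right',(220,126),30),('p4? tab',(180,62),105),('tabA',(92,68),105),('tabB',(133,64),105),('vase foot',(303,130),0),('vase top',(303,46),116),('p1 tab top',(577,200),98),('block',(205,150),30)]:
    print(n,atz('scene',f(*p),z))
g=lambda x,y:(x*180/400+170,y*170/378+150)
for n,p,z in [('rack left',(38,290),25),('rack near',(190,350),25),('rack right',(247,255),25),('tab near-left',(117,188),105),('tab2',(152,222),105),('tab3',(183,238),105)]:
    print(n,atz('side',g(*p),z))
```

```text
[180.  -0.  90.] [575.  -0. 214.]
jig -x+y top [ 465.1 -139.1   18. ]
jig -x-y top [ 459.1 -314.    18. ]
fence end +y top [ 734.  -144.2   63. ]
fence end -y top [ 733.6 -322.9   63. ]
handle top [ 552.9 -108.   104. ]
pivot bolt [ 556.7 -225.8   60. ]
rack left [420.6 395.8  25. ]
rack near [412.4 232.4  25. ]
rack right [573.8 231.8  30. ]
p4? tab [551.1 264.2 105. ]
tabA [476.6 318.5 105. ]
tabB [512.7 295.5 105. ]
vase foot [665.8 198.4   0. ]
vase top [654.9 184.  116. ]
p1 tab top [ 651.8 -175.6   98. ]
block [531.4 205.3  30. ]
rack left [582.9 367.7  25. ]
rack near [401.3 381.7  25. ]
rack right [418.3 216.9  25. ]
tab near-left [544.4 272.6 105. ]
tab2 [477.7 314.9 105. ]
tab3 [436.9 326.8 105. ]
```

```bash
python3 -m jog '0 0 0 0.3 -2.5 0 1; 0 0 0 0.6 -5 0 1; 0 0 0 0.9 -7.5 -1 1; 0 0 0 1 -10 -2 1; 0 0 0 1 -12 -2.5 1'; python3 -m jog '0 0 0 0 0 0 1;0 0 0 0 0 0 1'
python3 - <<'E'
from h import *
import pickle
np.set_printoptions(precision=1,suppress=True)
pickle.dump(camera_params('wrist'),open('pj.pkl','wb'))
im=snap('wrist','wj.png'); s=env.state(); print(s['ee_pos'],s['ee_rot'],s['force'],s['time_s'],ray('wrist',(280,210))[0])
cv2.imwrite('pics/v3.png',cv2.resize(im[:,:,::-1],(800,600),interpolation=cv2.INTER_CUBIC))
E
```

```text
time_s: 2.42
ee_pos: [599.8, -301.6, 150.3]
ee_rot: [-180.0, -0.0, 90.0]
force: [1.0, 0.5, 0.2]
gripper_width: 91.1
time_s: 2.68
ee_pos: [600.0, -299.7, 151.4]
ee_rot: [180.0, -0.0, 90.0]
force: [-0.4, 0.1, 0.5]
gripper_width: 91.0
[ 600.3 -299.   151.9] [180.  -0.  90.] [ 0.1  0.1 -0.3] 2.725 [ 599.  -222.3  322.2]
```

View pics/v3.png

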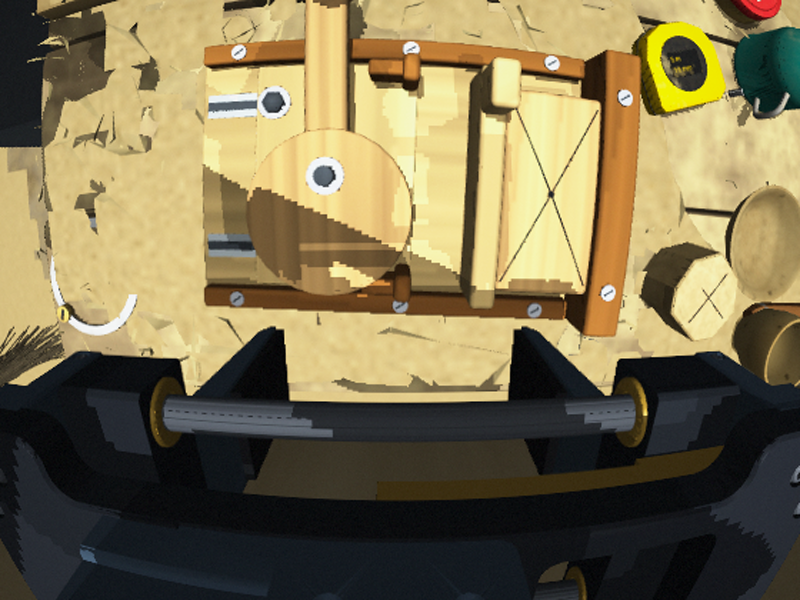

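Run:
```python
from h import *
import pickle
np.set_printoptions(precision=1,suppress=True)
p=pickle.load(open('pj.pkl','rb')); s=.7
for n,x,y,z in [('fence in +y',607,51,63),('fence in -y',584,333,63),('fence out +y',640,57,63),('fence out -y',617,335,63),
 ('base -x +y',205,66,18),('base -x -y',204,288,18),('cheek+',420,62,60),('cheek+ low',420,86,60),('cheek- up',409,264,60),('cheek- low',408,298,60),
 ('p1 L top',482,70,68),('p1 L mid',474,180,68),('p1 L bot',467,303,68),('p1 R bot',492,306,68),('p1 R',496,230,68),('blank cross',551,194,60),('blank +y+x',602,101,60),('blank -y+x',584,293,60),('blank -y-x',497,290,60),('tab tl',491,60,98),('tab tr',520,60,98),('tab bl',490,108,98),('bolt',323,176,64),('rail+ -x end top',205,42,32),('rail- -x end',205,288,32),('rail- lower -x',205,305,32)]:
    print(n,atz('wrist',(x*s,y*s),z,p)[:2])
```

```text
fence in +y [ 721.9 -143.5]
fence in -y [ 715.1 -317.3]
fence out +y [ 744.8 -143.6]
fence out -y [ 739.1 -319.2]
base -x +y [ 467.  -142.6]
base -x -y [ 459.7 -299.5]
cheek+ [ 611.  -159.4]
cheek+ low [ 610.9 -173.6]
cheek- up [ 605.  -275.2]
cheek- low [ 604.5 -295.4]
p1 L top [ 644.4 -164.7]
p1 L mid [ 640.1 -226.5]
p1 L bot [ 638.2 -296.2]
p1 R bot [ 653. -298.]
p1 R [ 653.2 -254. ]
blank cross [ 687.4 -232.9]
blank +y+x [ 719.1 -174.8]
blank -y+x [ 713.2 -292.2]
blank -y-x [ 657.2 -290.5]
tab tl [ 643.5 -166.2]
tab tr [ 658. -165.]
tab bl [ 642.8 -190.5]
bolt [ 557.3 -224.3]
rail+ -x end top [ 472.4 -129.2]
rail- -x end [ 466.8 -296. ]
rail- lower -x [ 465.4 -308.1]
```

```bash
python3 -m jog '0 0 1 0 2.4 1 1; 0 0 3 0 4.8 2 1; 0 0 5 0 7.2 2 1; 0 0 7 0 9.6 2 1; 0 0 9 0 12 2 1'; python3 -m jog '0 0 2 0 2.4 0 1; 0 0 4 0 4.8 0 1; 0 0 6 0 7.2 0 1; 0 0 8 0 9.6 0 1; 0 0 9 -1 12 0 1';python3 -m jog '0 0 0 0 0 0 1;0 0 0 0 0 0 1'
python3 - <<'E'
from h import *
import pickle
np.set_printoptions(precision=1,suppress=True)
pickle.dump(camera_params('wrist'),open('pr.pkl','wb'))
im=snap('wrist','wr.png'); s=env.state(); print(s['ee_pos'],s['ee_rot'],s['qpos'],s['time_s'],ray('wrist',(280,210))[0])
cv2.imwrite('pics/v4.png',cv2.resize(im[:,:,::-1],(800,600),interpolation=cv2.INTER_CUBIC))
E
```

```text
time_s: 3.35
ee_pos: [599.5, 3.9, 202.9]
ee_rot: [179.9, 0.1, 135.5]
force: [0.9, 0.1, -0.1]
gripper_width: 91.0
time_s: 3.98
ee_pos: [575.2, 301.5, 202.2]
ee_rot: [179.9, 0.1, -179.7]
force: [0.1, 1.0, -0.9]
gripper_width: 90.8
time_s: 4.22
ee_pos: [575.1, 298.6, 202.2]
ee_rot: [180.0, 0.1, -179.9]
force: [0.7, -0.4, -0.0]
gripper_width: 91.5
[575.6 297.7 202.2] [ 180.     0.1 -180. ] [ 26.3  25.3  80.4  -0.   74.2 -63.7] 4.275 [498.1 298.3 372.3]
```

View pics/v4.png

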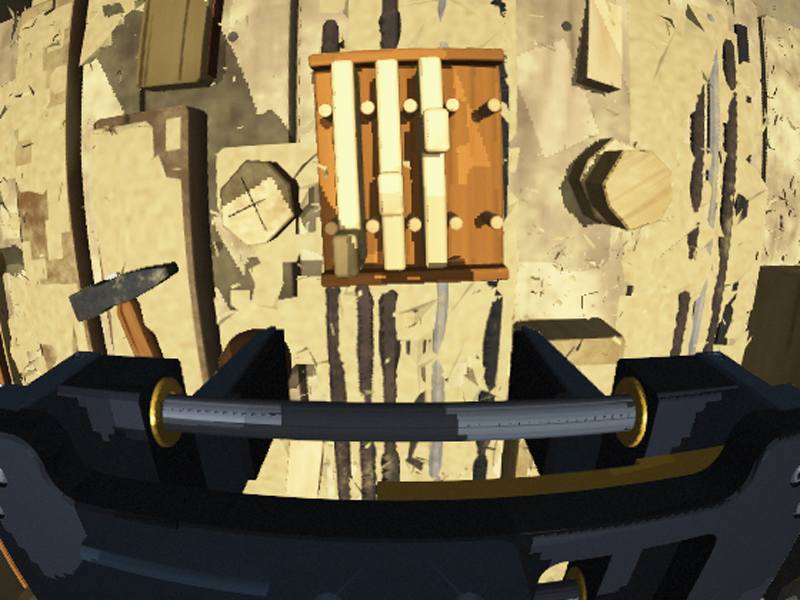

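Run:
```python
from h import *
import pickle
np.set_printoptions(precision=1,suppress=True)
p=pickle.load(open('pr.pkl','rb')); s=.7
for n,x,y,z in [('p2 tab tl',426,110,105),('p2 tab tr',448,109,105),('p2 tab bl',424,152,105),('p2 tab br',447,151,105),('p2 plate top',430,58,75),('p2 plate bot',436,267,75),
 ('p3 tab tl',380,174,105),('p3 tab tr',402,174,105),('p3 tab bl',380,212,105),('p3 tab br',403,212,105),('p3 top',388,60,75),('p3 bot',396,268,75),
 ('p4 tab l',334,255,105),('p4 tab r',360,255,105),('p4 top',343,62,75),('p4 mid',348,200,75),
 ('d1',324,108,64),('d2',367,108,64),('d3',410,106,64),('d4',453,104,64),('d5',494,104,64),('e2',372,226,64),('e3',414,225,64),('e4',456,222,64),('e5',496,219,64)]:
    print(n,atz('wrist',(x*s,y*s),z,p)[:2])
```

```text
p2 tab tl [461.6 314.9]
p2 tab tr [460.7 327.4]
p2 tab bl [486.  313.9]
p2 tab br [485.2 327. ]
p2 plate top [422.9 319.2]
p2 plate bot [559.2 324.2]
p3 tab tl [498.8 288.9]
p3 tab tr [498.8 301.4]
p3 tab bl [520.7 288.9]
p3 tab br [520.7 302.1]
p3 top [424.5 292.7]
p3 bot [560. 298.]
p4 tab l [545.9 261.7]
p4 tab r [545.9 277. ]
p4 top [425.3 264.2]
p4 mid [515.4 267.3]
d1 [453.9 250.5]
d2 [454.8 278.8]
d3 [453.5 306.9]
d4 [451.5 335. ]
d5 [450.2 362.5]
e2 [533.7 281.9]
e3 [532.9 309.9]
e4 [530.6 338. ]
e5 [528.  365.3]
```

```bash
python3 -m jog '0 0 0.4 -2 0.4 -1 0.4; 0 0 0.4 -4.07 0.84 -2.5 0.4; 0 0 0.4 -4.07 0.84 -2.5 0.4; 0 0 0.4 -4.07 0.84 -3.5 0.4; 0 0 0.4 -4.07 0.84 -4.86 0.4' 30; python3 -m jog '0 0 0 0 0 0 0.4;0 0 0 0 0 0 0;0 0 0 0 0 0 0;0 0 0 0 0 0 0;0 0 0 0 0 0 0'
python3 - <<'E'
from h import *
import pickle
np.set_printoptions(precision=1,suppress=True)
p=pickle.load(open('pj.pkl','rb'))
im=cv2.imread('pics/wj.png'); hsv=cv2.cvtColor(im,cv2.COLOR_BGR2HSV)
for c in (304,310,316,380,388):
    m=(hsv[:,c,1]>150)&(hsv[:,c,2]<200)
    r=np.where(np.diff(m.astype(int))!=0)[0]
    print(c,r,[round(float(atz('wrist',(c,k+.5),32,p)[1]),1) for k in r],[round(float(atz('wrist',(c,k+.5),32,p)[0]),1) for k in r][:1])
c=im[20:240,270:450]
cv2.imwrite('pics/v5.png',cv2.resize(c,(490,600),interpolation=cv2.INTER_CUBIC))
E
```

```text
time_s: 4.9
ee_pos: [477.0, 318.8, 81.5]
ee_rot: [179.8, 0.3, -178.1]
force: [0.2, 0.3, -0.6]
gripper_width: 44.4
time_s: 5.52
ee_pos: [475.3, 319.4, 81.4]
ee_rot: [179.9, 0.2, -178.0]
force: [0.9, 0.6, 5.6]
gripper_width: 14.3
304 [ 28  44 203 219 336 349 354 355 360 361] [-138.2, -153.5, -298.3, -313.8, -449.7, -469.1, -476.9, -478.4, -486.5, -488.1] [621.2]
310 [ 29  45 204 220 336 349] [-139.0, -154.3, -299.3, -314.8, -449.9, -469.3] [626.5]
316 [ 29  46 204 220 336 349 354 355 358 359] [-138.8, -155.0, -299.2, -314.8, -450.2, -469.6, -477.4, -479.0, -483.8, -485.4] [631.8]
380 [ 36  46  48  52 206 222 307 308 326 327 332 345] [-141.0, -150.8, -152.7, -156.6, -301.1, -317.1, -414.5, -415.8, -440.7, -442.1, -449.4, -469.3] [690.8]
388 [ 48  53 207 223 274 275 331 344] [-151.9, -156.8, -302.1, -318.2, -374.0, -375.2, -448.9, -468.9] [698.3]
```

View pics/v5.png

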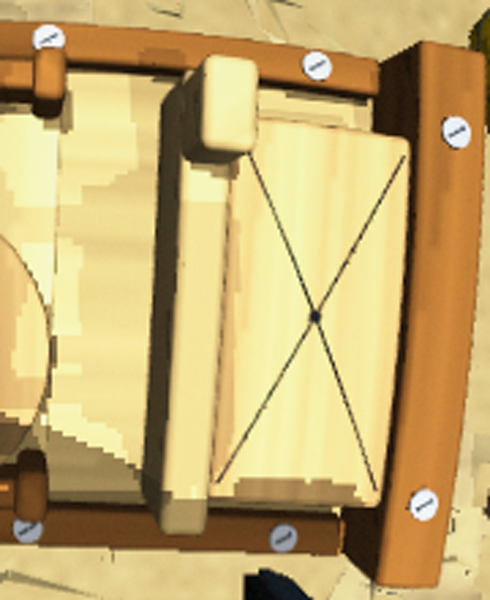

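```bash
python3 -m jog '0 0 0 0 0 1 0; 0 0 0 0 0 2.5 0; 0 0 0 0 0 4 0; 0 0 0 0 0 4.6 0;0 0 0 0 0 4.6 0'; python3 -m jog '0 0 -1.5 0.6 -2 0 0; 0 0 -3.4 1.2 -4.2 0 0; 0 0 -5.3 1.8 -6.4 0 0; 0 0 -7.2 2.4 -8.6 0 0;0 0 -9 3 -10.6 0 0';  python3 -m jog '0 0 -2 0.6 -2 0 0; 0 0 -4 1.2 -4.2 0 0; 0 0 -6 1.8 -6.4 0 0; 0 0 -8 2.4 -8.6 0 0;0 0 -9.9 3 -10.4 0 0'; python3 -m jog '0 0 0 0 0 0 0;0 0 0 0 0 0 0;0 0 0 0 0 0 0'
```

```text
time_s: 6.15
ee_pos: [474.2, 318.7, 195.2]
ee_rot: [180.0, 0.0, -178.0]
force: [-0.1, -0.7, -2.2]
gripper_width: 14.9
time_s: 6.78
ee_pos: [548.3, 51.7, 192.7]
ee_rot: [-179.8, -0.2, 136.7]
force: [1.6, 0.8, -1.0]
gripper_width: 14.7
time_s: 7.4
ee_pos: [623.4, -208.2, 192.1]
ee_rot: [-179.8, -0.1, 87.1]
force: [-0.5, -0.6, -1.4]
gripper_width: 14.7
time_s: 7.78
ee_pos: [623.7, -204.9, 194.2]
ee_rot: [-179.9, -0.0, 87.6]
force: [0.3, 0.3, -1.1]
gripper_width: 14.7
```

```bash
python3 -m jog '0 0 0 0.25 -0.24 -1 0; 0 0 0 0.25 -0.24 -2.2 0; 0 0 0 0.25 -0.24 -2.6 0; 0 0 0 0.25 -0.24 -2.6 0;0 0 0 0.25 -0.24 -2.6 0'; python3 -c "
from h import *
im=snap('wrist','w6.png');cv2.imwrite('pics/v6.png',cv2.resize(im[100:400,130:430][:,:,::-1],(600,600),interpolation=cv2.INTER_CUBIC))
im=snap('scene','s6.png')
cv2.imwrite('pics/v6.png',np.hstack([cv2.resize(cv2.imread('pics/w6.png')[0:300,130:430],(400,400)),cv2.resize(cv2.imread('pics/s6.png')[200:330,310:440],(400,400),interpolation=cv2.INTER_CUBIC)]))
"
```

```text
time_s: 8.4
ee_pos: [631.3, -212.2, 131.5]
ee_rot: [179.9, 0.0, 87.5]
force: [-0.4, -0.4, -0.7]
gripper_width: 14.9
```

View pics/v6.png

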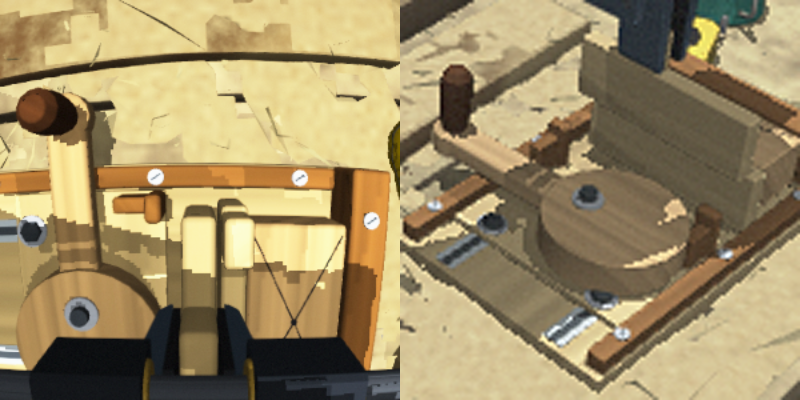

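```bash
python3 -m jog '0 0 0 0 0 -0.6 0; 0 0 0 0 0 -1.2 0; 0 0 0 0 0 -1.8 0;0 0 0 0 0 -2.1 0;0 0 0 0 0 -2.1 0';python3 -m jog '0 0 0 0 0 -0.1 0;0 0 0 0 0 -0.2 0;0 0 0 0 0 -0.2 0'
```

```text
time_s: 9.12
ee_pos: [630.0, -212.2, 76.4]
ee_rot: [-179.9, -0.0, 87.5]
force: [-0.2, 0.1, -0.4]
gripper_width: 15.1
time_s: 9.5
ee_pos: [631.3, -212.5, 74.4]
ee_rot: [179.8, 0.0, 87.5]
force: [-1.4, 0.0, 4.4]
gripper_width: 14.8
```

```bash
python3 -m jog '0 0 0 0.06 0 0.02 0;0 0 0 0.12 0 0.02 0;0 0 0 0.18 0 0.02 0;0 0 0 0.18 0 0.02 0';python3 -m jog '0 0 0 0.06 0 0 0;0 0 0 0.12 0 0 0;0 0 0 0.12 0 0 0'
```

```text
time_s: 10.0
ee_pos: [634.3, -212.6, 74.3]
ee_rot: [-179.9, 0.0, 87.5]
force: [-4.0, -0.1, 6.9]
gripper_width: 15.1
time_s: 10.38
ee_pos: [636.9, -212.7, 74.3]
ee_rot: [-179.9, 0.0, 87.5]
force: [-5.8, -0.2, 7.8]
gripper_width: 15.0
```

```bash
python3 -m jog '0 0 0 0.06 0 0 0;0 0 0 0.1 0 0 0;0 0 0 0.1 0 0 0';python3 -m jog '0 0 0 0.06 0 0 0;0 0 0 0.1 0 0 0;0 0 0 0.1 0 0 0'
```

```text
time_s: 10.75
ee_pos: [637.6, -212.6, 74.3]
ee_rot: [-179.7, 0.0, 87.5]
force: [-9.2, 0.8, 11.0]
gripper_width: 14.8
time_s: 11.12
ee_pos: [637.7, -212.7, 74.4]
ee_rot: [-179.4, 0.0, 87.5]
force: [-14.4, -1.0, 13.2]
gripper_width: 14.6
```

```bash
python3 -m jog '0 0 0 -0.1 0 0 0;0 0 0 -0.1 0 0.04 0.4;0 0 0 -0.1 0 0.04 0.4;0 0 0 -0.1 0 0.04 0.4;0 0 0 -0.1 0 0.04 0.4';python3 -m jog '0 0 0 0 0 1 0.4;0 0 0 0 0 2.5 0.4;0 0 0 0 -1.5 4 0.4;0 0 0 -0.5 -3.4 4 0.4;0 0 0 -0.5 -3.4 4 0.4'
python3 - <<'E'
from h import *
import pickle
pickle.dump(camera_params('wrist'),open('p7.pkl','wb'))
im=snap('wrist','w7.png'); s=env.state(); print(s['ee_pos'],s['gripper_width'],s['time_s'],camera_params('wrist')['tvec'])
cv2.imwrite('pics/v7.png',cv2.resize(im[20:250,170:450][:,:,::-1],(730,600),interpolation=cv2.INTER_CUBIC))
E
```

```text
time_s: 11.75
ee_pos: [640.7, -212.2, 73.7]
ee_rot: [180.0, -0.0, 87.5]
force: [0.0, -0.6, -0.4]
gripper_width: 36.4
time_s: 12.38
ee_pos: [627.2, -300.5, 174.2]
ee_rot: [180.0, 0.1, 87.3]
force: [-0.6, 0.7, -0.4]
gripper_width: 36.6
[ 627.48701454 -298.49394844  173.67797745] 36.49860336901862 12.425 [-639.17293973 -278.24223687  279.76498378]
```

View pics/v7.png

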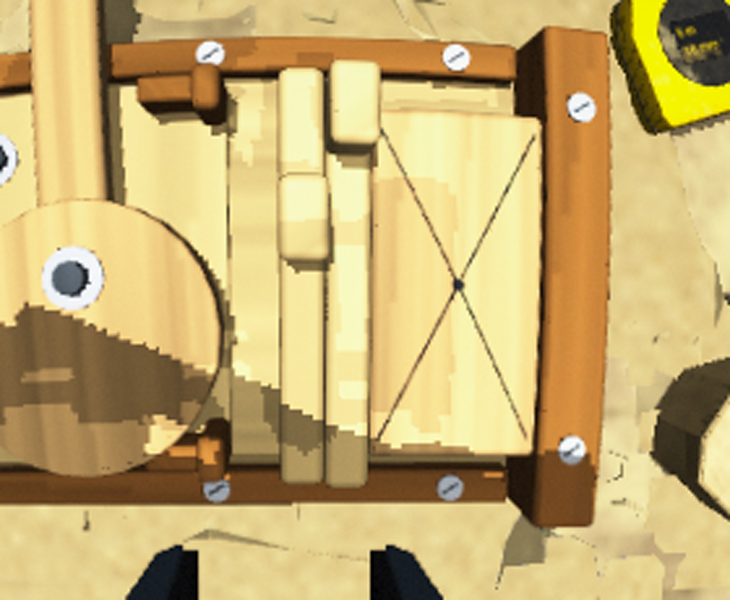

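Run:
```python
from h import *
import pickle
np.set_printoptions(precision=1,suppress=True)
p=pickle.load(open('p7.pkl','rb')); k=280/730
for n,x,y,z in [('p2 L up',279,110,68),('p2 L dn',281,440,68),('p2|p1 mid',327,330,68),('cheek+ R',221,90,60),('cheek- R',230,455,60),('p2 tab L',280,215,98),('p2 tab R',328,215,98),('p2 tab top',305,174,98),('p2 tab bot',305,260,98),('p2 end +y',300,68,68),('p2 end -y',303,485,68),('blank/p1',373,330,60)]:
    print(n,atz('wrist',(170+x*k,20+y*k),z,p)[:2])
```

```text
p2 L up [ 630.6 -173.8]
p2 L dn [ 626.1 -282.7]
p2|p1 mid [ 642.8 -246.7]
cheek+ R [ 611.9 -164.3]
cheek- R [ 608.2 -288.8]
p2 tab L [ 629.3 -210.1]
p2 tab R [ 643.  -210.7]
p2 tab top [ 637.  -198.5]
p2 tab bot [ 635.9 -223.5]
p2 end +y [ 638.  -159.8]
p2 end -y [ 632.8 -298.5]
blank/p1 [ 658.6 -247.9]
```

```bash
python3 -m jog '0 0 1.5 0 2 0.8 0.4; 0 0 3.4 -0.5 4.3 0.8 0.4; 0 0 5.4 -1 6.6 0.8 0.4; 0 0 7.4 -1.5 8.9 0.8 0.4; 0 0 9.4 -2 11.2 0.8 0.4' 30; python3 -m jog '0 0 2 -0.5 2.3 0 0.4; 0 0 4 -1 4.6 0 0.4; 0 0 6 -1.5 6.9 0 0.4; 0 0 8 -2 9.2 0 0.4; 0 0 9.4 -2.7 11.5 0 0.4';python3 -m jog '0 0 0 0 0.9 -0.5 0.4;0 0 0 0 0.9 -1 0.4;0 0 0 0 0.9 -1 0.4;0 0 0 0 0.9 -1 0.4'; python3 -c "
from workcell import env
s=env.state();print(s['ee_pos'],s['ee_rot'])"
```

```text
time_s: 13.05
ee_pos: [577.0, -14.2, 193.6]
ee_rot: [180.0, -0.1, 134.9]
force: [-0.2, 0.3, -0.4]
gripper_width: 36.2
time_s: 13.68
ee_pos: [509.1, 273.1, 193.6]
ee_rot: [180.0, -0.0, -178.2]
force: [1.5, 0.3, 0.7]
gripper_width: 36.6
time_s: 14.18
ee_pos: [510.9, 291.4, 168.9]
ee_rot: [-180.0, -0.0, -178.6]
force: [-0.5, -0.3, -0.1]
gripper_width: 36.3
[510.92998419 291.38119915 168.94353423] [-1.79980675e+02 -9.45025072e-03 -1.78617803e+02]
```

```bash
python3 -m jog '0 0 0.12 -0.04 0.17 -1 0.4;0 0 0.12 -0.04 0.17 -2.2 0.4;0 0 0.12 -0.04 0.17 -3.2 0.4;0 0 0.12 -0.04 0.17 -3.56 0.4;0 0 0.12 -0.04 0.17 -3.56 0.4'; python3 -m jog '0 0 0 0 0 0 0.4;0 0 0 0 0 0 0;0 0 0 0 0 0 0;0 0 0 0 0 0 0;0 0 0 0 0 0 0'; python3 -m jog '0 0 0 0 0 1 0; 0 0 0 0 0 2.5 0; 0 0 0 0 0 4 0; 0 0 0 0 0 4.6 0;0 0 0 0 0 4.6 0'
```

```text
time_s: 14.8
ee_pos: [509.9, 296.4, 80.2]
ee_rot: [180.0, 0.0, -178.0]
force: [0.2, 0.3, -0.1]
gripper_width: 36.9
time_s: 15.42
ee_pos: [509.5, 296.0, 80.0]
ee_rot: [-179.9, -0.0, -177.9]
force: [0.4, -4.3, 1.2]
gripper_width: 14.7
time_s: 16.05
ee_pos: [509.6, 297.4, 195.3]
ee_rot: [179.9, 0.1, -177.9]
force: [-1.1, 0.6, -1.4]
gripper_width: 14.8
```

```bash
python3 -m jog '0 0 -1.5 0.4 -2 0 0; 0 0 -3.4 0.8 -4.2 0 0; 0 0 -5.3 1.3 -6.4 0 0; 0 0 -7.2 1.7 -8.6 0 0;0 0 -9 2.2 -10.8 0 0';  python3 -m jog '0 0 -2 0.4 -2 0 0; 0 0 -4 0.8 -4.2 0 0; 0 0 -6 1.3 -6.4 0 0; 0 0 -8 1.7 -8.6 0 0;0 0 -9.9 2.2 -10.8 0 0'; python3 -m jog '0 0 0 0 0 0 0;0 0 0 0 0 -1 0;0 0 0 0 0 -2 0;0 0 0 0 0 -2.4 0;0 0 0 0 0 -2.4 0'; python3 -m jog '0 0 0 0 0 0 0;0 0 0 0 0 0 0'
```

```text
time_s: 16.68
ee_pos: [563.5, 25.4, 192.7]
ee_rot: [-179.9, -0.2, 136.8]
force: [0.6, -0.2, -0.0]
gripper_width: 14.8
time_s: 17.3
ee_pos: [618.8, -244.3, 192.3]
ee_rot: [-179.8, -0.1, 87.3]
force: [1.1, 0.6, -0.8]
gripper_width: 14.9
time_s: 17.92
ee_pos: [618.8, -242.1, 133.6]
ee_rot: [-179.9, -0.1, 87.7]
force: [-0.6, -0.1, -1.2]
gripper_width: 15.0
time_s: 18.18
ee_pos: [620.0, -243.1, 136.1]
ee_rot: [179.9, 0.0, 87.6]
force: [-1.2, 0.2, -1.3]
gripper_width: 15.0
```

```bash
python3 -m jog '0 0 0 -0.02 -0.07 -0.4 0;0 0 0 -0.02 -0.07 -0.7 0;0 0 0 -0.02 -0.07 -0.9 0;0 0 0 -0.02 -0.07 -1.1 0'; python3 -m jog '0 0 0 0 0 -0.2 0;0 0 0 0 0 -0.4 0;0 0 0 0 0 -0.4 0'
```

```text
time_s: 18.68
ee_pos: [618.9, -244.8, 106.9]
ee_rot: [-180.0, -0.0, 87.6]
force: [-0.0, 0.6, -1.1]
gripper_width: 14.9
time_s: 19.05
ee_pos: [618.7, -244.7, 96.9]
ee_rot: [-180.0, -0.0, 87.6]
force: [0.2, 0.1, -0.7]
gripper_width: 14.7
```

```bash
python3 -m jog '0 0 0 0 0 -0.3 0;0 0 0 0 0 -0.6 0;0 0 0 0 0 -0.85 0;0 0 0 0 0 -0.95 0;0 0 0 0 0 -0.98 0'; python3 -m jog '0 0 0 0 0 -0.04 0;0 0 0 0 0 -0.04 0'
```

```text
time_s: 19.68
ee_pos: [618.9, -244.8, 73.0]
ee_rot: [-180.0, -0.0, 87.6]
force: [-0.1, -0.3, 2.1]
gripper_width: 14.7
time_s: 19.92
ee_pos: [618.9, -244.8, 73.0]
ee_rot: [180.0, 0.0, 87.6]
force: [-2.0, 1.1, 5.5]
gripper_width: 14.7
```

```bash
python3 -m jog '0 0 0 0 0 0.06 0;0 0 0 0 0 0.06 0.4;0 0 0 0 0 0.06 0.4;0 0 0 0 0 0.06 0.4';python3 -m jog '0 0 0 0 0 1 0.4;0 0 0 0 0 2.5 0.4;0 0 0 0 0 4 0.4;0 0 0 0 0 4 0.4;0 0 0 0 0 4 0.4'
python3 - <<'E'
from h import *
import pickle
np.set_printoptions(precision=1,suppress=True)
p=camera_params('wrist');pickle.dump(p,open('p8.pkl','wb'))
im=snap('wrist','w8.png'); s=env.state(); print(s['ee_pos'],s['gripper_width'],s['time_s'])
r=spotter.trace('lever_handle','wrist')
for a in r[:2]: print(a['box'],a['conf'])
cv2.imwrite('pics/v8.png',cv2.resize(im[0:280,140:420][:,:,::-1],(600,600),interpolation=cv2.INTER_CUBIC))
E
```

```text
time_s: 20.42
ee_pos: [619.0, -244.8, 73.3]
ee_rot: [180.0, -0.0, 87.6]
force: [-0.4, -0.1, 0.3]
gripper_width: 36.1
time_s: 21.05
ee_pos: [618.5, -244.6, 172.7]
ee_rot: [-179.9, -0.0, 87.6]
force: [-0.3, -0.5, -0.5]
gripper_width: 36.4
[ 618.2 -244.5  172. ] 36.438111045272144 21.1
[167.6, 32.8, 103.2, 222.1] 0.62
```

View pics/v8.png

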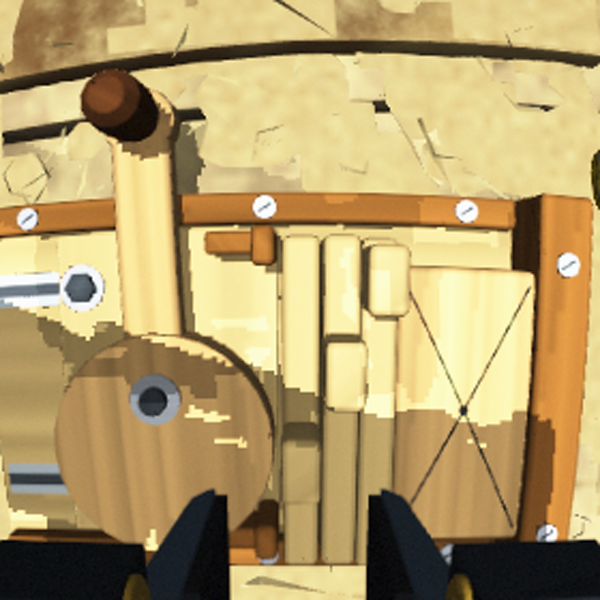

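Run:
```python
from h import *
import pickle
np.set_printoptions(precision=1,suppress=True)
p=pickle.load(open('p8.pkl','rb')); k=280/600
for n,x,y,z in [('handle top',106,96,104),('handle base',150,120,50),('bolt',153,402,64),('p3 L up',284,250,68),('p3 L dn',285,500,68),('cheek+ R',275,245,60),('cheek- R',278,530,60),('p1 R',398,450,68),('p3 tab',302,460,98)]:
    print(n,atz('wrist',(140+x*k,y*k),z,p)[:2])
```

```text
handle top [ 556.7 -105.3]
handle base [ 561.2 -104.3]
bolt [ 558.2 -223.4]
p3 L up [ 615.3 -164.3]
p3 L dn [ 611.1 -266.9]
cheek+ R [ 611.7 -162. ]
cheek- R [ 607.1 -283.7]
p1 R [ 658.7 -247.1]
p3 tab [ 619.1 -240.8]
```

```bash
python3 -m jog '0 0 0 -0.2 1.9 0 0; 0 0 0 -0.4 3.8 0 0; 0 0 0 -0.66 5.62 0 0; 0 0 0 -0.66 5.62 -1 0;0 0 0 -0.66 5.62 -2 0'; python3 -m jog '0 0 0 0 0 -1 0; 0 0 0 0 0 -2 0;0 0 0 0 0 -2.4 0;0 0 0 0 0 -2.4 0'
```

```text
time_s: 21.78
ee_pos: [601.9, -103.4, 122.0]
ee_rot: [-179.9, -0.0, 87.7]
force: [0.2, -0.4, 0.4]
gripper_width: 0.8
time_s: 22.28
ee_pos: [601.9, -104.2, 62.5]
ee_rot: [-179.9, -0.0, 87.6]
force: [0.9, 0.1, -0.4]
gripper_width: 0.5
```

Now push in −x, in small steps.

```bash
python3 -m jog '0 0 0 -0.2 0 0 0;0 0 0 -0.4 0 0 0;0 0 0 -0.6 0 0 0;0 0 0 -0.6 0 0 0'; python3 -m jog '0 0 0 -0.15 0 0 0;0 0 0 -0.3 0 0 0;0 0 0 -0.45 0 0 0;0 0 0 -0.6 0 0 0'; python3 -m jog '0 0 0 -0.1 0 0 0;0 0 0 -0.2 0 0 0;0 0 0 -0.2 0 0 0'
```

```text
time_s: 22.78
ee_pos: [587.1, -104.3, 63.9]
ee_rot: [180.0, 0.0, 87.6]
force: [0.3, -0.1, 0.3]
gripper_width: -0.0
time_s: 23.28
ee_pos: [572.9, -104.1, 63.6]
ee_rot: [179.9, -0.0, 87.6]
force: [2.0, 1.8, 0.4]
gripper_width: 0.3
time_s: 23.65
ee_pos: [567.1, -104.4, 63.5]
ee_rot: [-180.0, 0.0, 87.6]
force: [1.3, 0.0, -0.0]
gripper_width: 0.6
```

```bash
python3 -m jog '0 0 0 -0.1 0 0 0;0 0 0 -0.2 0 0 0;0 0 0 -0.2 0 0 0'; python3 -m jog '0 0 0 -0.1 -0.05 0 0;0 0 0 -0.2 -0.05 0 0;0 0 0 -0.2 -0.05 0 0'; python3 -m jog '0 0 0 -0.1 -0.05 0 0;0 0 0 -0.2 -0.05 0 0;0 0 0 -0.2 -0.05 0 0'
```

```text
time_s: 24.02
ee_pos: [562.1, -104.5, 63.5]
ee_rot: [-180.0, 0.0, 87.6]
force: [1.3, -0.5, 0.8]
gripper_width: 0.6
time_s: 24.4
ee_pos: [557.1, -105.7, 63.4]
ee_rot: [-180.0, 0.0, 87.6]
force: [1.9, -0.4, 0.1]
gripper_width: 0.6
time_s: 24.78
ee_pos: [552.1, -107.0, 63.5]
ee_rot: [-180.0, 0.0, 87.6]
force: [2.3, 0.3, 0.2]
gripper_width: 0.6
```

```bash
python3 -m jog '0 0 0 -0.1 -0.05 0 0;0 0 0 -0.2 -0.05 0 0;0 0 0 -0.2 -0.05 0 0'; python3 -m jog '0 0 0 -0.1 -0.05 0 0;0 0 0 -0.2 -0.05 0 0;0 0 0 -0.2 -0.05 0 0'
```

```text
time_s: 25.15
ee_pos: [548.6, -108.2, 63.6]
ee_rot: [179.8, 0.0, 87.6]
force: [5.2, 0.3, -2.1]
gripper_width: 0.6
time_s: 25.52
ee_pos: [547.6, -109.0, 64.2]
ee_rot: [179.3, -0.0, 87.5]
force: [12.6, 3.6, -5.4]
gripper_width: 0.6
```

```bash
python3 -m jog '0 0 0 -0.1 0 0 0;0 0 0 -0.2 0 0 0;0 0 0 -0.2 0 0 0'; python3 -m jog '0 0 0 -0.1 0 0 0;0 0 0 -0.2 0 0 0;0 0 0 -0.2 0 0 0'; python3 -m jog '0 0 0 -0.1 0 0 0;0 0 0 -0.2 0 0 0;0 0 0 -0.2 0 0 0'
```

```text
time_s: 25.9
ee_pos: [546.6, -109.4, 64.8]
ee_rot: [178.9, 0.0, 87.5]
force: [20.9, 3.6, -10.3]
gripper_width: 0.3
time_s: 26.28
ee_pos: [545.4, -109.8, 65.4]
ee_rot: [178.4, 0.0, 87.5]
force: [27.9, 3.3, -13.9]
gripper_width: 0.8
time_s: 26.65
ee_pos: [545.0, -110.3, 66.3]
ee_rot: [177.8, 0.1, 87.5]
force: [36.4, 4.9, -17.7]
gripper_width: 0.3
```

```bash
python3 -m jog '0 0 0 0.4 0 0 0;0 0 0 0.8 0 0 0;0 0 0 1.6 0 0 0;0 0 0 2.2 0 0 0;0 0 0 2.2 0 0.5 0'; python3 -m jog '0 0 0 0 0 1.5 0;0 0 0 0.5 -2 3 0;0 0 0 1 -4 4.3 0;0 0 0 1 -6 4.3 0;0 0 0 1 -6 4.3 0'
python3 - <<'E'
from h import *
import pickle
np.set_printoptions(precision=1,suppress=True)
p=camera_params('wrist');pickle.dump(p,open('p9.pkl','wb'))
im=snap('wrist','w9.png'); s=env.state(); print(s['ee_pos'],s['force'],s['time_s'])
sc=snap('scene','s9.png'); sd=snap('side','d9.png')
a=cv2.resize(im[0:280,120:420],(643,600),interpolation=cv2.INTER_CUBIC)
cv2.imwrite('pics/v9.png',a[:,:,::-1])
b=np.hstack([cv2.resize(sc[200:330,310:450],(430,400),interpolation=cv2.INTER_CUBIC),cv2.resize(sd[150:310,190:340],(370,400),interpolation=cv2.INTER_CUBIC)])
cv2.imwrite('pics/v10.png',b[:,:,::-1])
E
```

```text
time_s: 27.28
ee_pos: [581.6, -109.2, 75.1]
ee_rot: [-179.8, -0.0, 87.6]
force: [0.0, -0.0, 0.2]
gripper_width: 0.3
time_s: 27.9
ee_pos: [606.1, -262.6, 184.2]
ee_rot: [-180.0, 0.1, 87.4]
force: [0.3, 0.1, -0.6]
gripper_width: 0.5
[ 606.1 -260.4  183.7] [-0.3 -0.  -0.1] 27.95
```

View pics/v9.png

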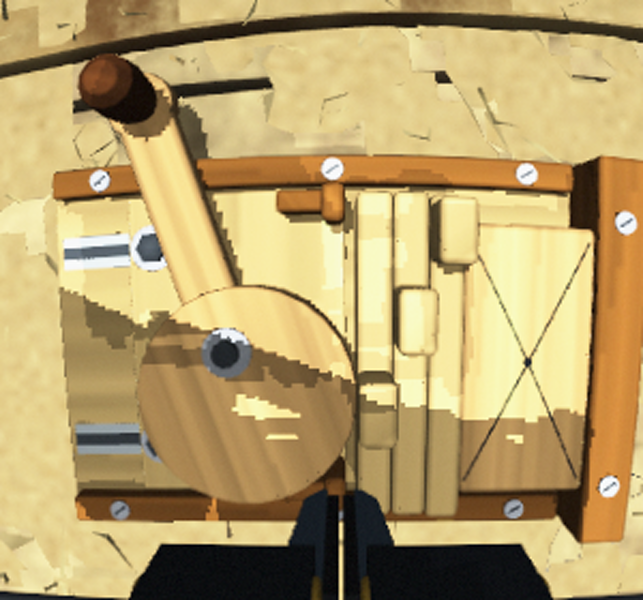

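View pics/v10.png

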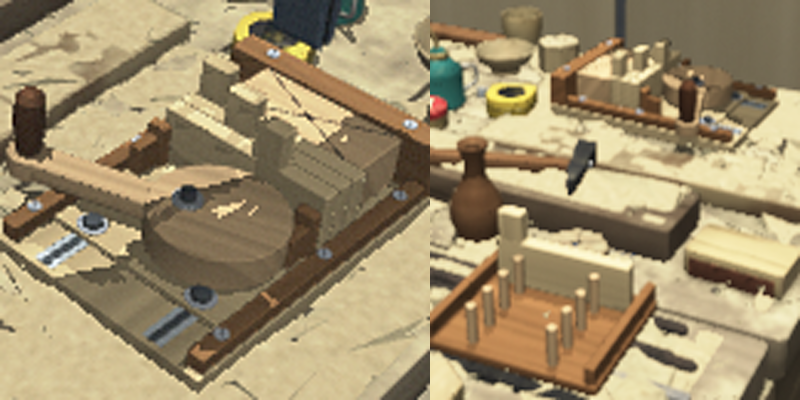

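Run:
```python
from h import *
import pickle
np.set_printoptions(precision=1,suppress=True)
p=pickle.load(open('p9.pkl','rb')); k=280/600
h=atz('wrist',(120+103*k,80*k),104,p);b=atz('wrist',(120+227*k,352*k),64,p); print(h,b,np.degrees(np.arctan2(-(h-b)[0],(h-b)[1])), np.linalg.norm((h-b)[:2]))
env.job_done(); print(env.state()['time_s'])
```

```text
[ 524.4 -111.1  104. ] [ 558.8 -222.7   64. ] 17.13299826997305 116.7411549794866
the job is handed in; nothing more can be done
the job is handed in; nothing more can be done
```

The blank is clamped, and I handed the job in at about 28 s of the 67 s allowed. I added packers 2 and 3 next to packer 1 in the gap, upright and down on the base, facing the same way as packer 1. Then I pushed the lever over until the cam bit.

- **Gap:** three packers fill it with roughly 3–5 mm left over, so a fourth 15 mm packer cannot go in. My readings of the leftover varied within that range because the camera calibration is only good to about 2 mm. I did not try a fourth packer.
- **Clamping:** the push stayed near 2 N until the cam bit. It then rose to about 36 N at the handle. After I let go, the last picture shows the lever still over, at about 17° in world axes or roughly 19° from open. That puts the cam about 5 mm beyond the cheek plane, in line with the leftover gap.
- **Final pictures:** the cam is against packer 3, the pack is closed up and the blank is on the fence. Packer 4 is still in the rack. The bud vase and sanding block look unmoved. The caliper is not in those last crops, but I did not work near it.
- **Not checked:** I did not push the lever a second time to confirm the hold, so that rests on the force rise and the picture. None of the checks I made failed.

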